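Set, lock and store a gas flow setting

ROBOT

A 6-joint arm with a two-finger parallel gripper is mounted at the origin on a cart in front of the work surface, level with it; the furniture and walls round the work are solid. World frame = base frame: x ahead of the robot, y to its left, z up, the work surface at z = 0. Lengths are in mm, angles in rad, forces in N, time in s.
With the tool pointing down it reaches from about 400 to 925 mm from the base axis. Payload 3.4 kg.
Tool frame: the origin (TCP) lies midway between the tips of the shut fingers; the grasp point (between the pads) lies 19 mm behind it; z points along the fingers, y is the line along which they close (so a half turn about z gives the same grasp; the last joint's range is limited). The gripper opens to 85 mm and grips with 20 to 120 N. Pads are 22 mm wide; open, the fingers measure 114 mm over their backs; the gripper's body (76 mm by 85 mm) begins 54 mm behind the grasp point. The pads swing forward as they close: fully open they stand 13 mm farther back than shut.
Start: joints at [1.198, 0.307, 1.506, -0, 1.328, -0.073], TCP at [169.288, 549.52, 231.305] pointing down, gripper open.
Joint ranges: [-3.12, 3.12], [-1.05, 2.28], [0.14, 2.33], [-1.42, 4.57], [0.1, 2.73], [-2.68, 2.68]. Speed limits (rad/s): [2.57, 2.57, 3.14, 3.14, 3.14, 3.14].

INTERFACE

Orientations are given as a unit quaternion [w, x, y, z].
In Python, from cell import robot gives the robot as it stands.
- The arm moves only by the tool step_arm, never from a script. Its argument "plan" is one flat list of numbers, 7 for each row, row after row: the shift along the tool's x, y, z in units of 250 mm (1.0 is 250 mm), then the turn, a rotation vector about the tool's x, y, z in units of pi rad (1.0 is pi rad), then the opening, from 0 (shut) to 1 (fully open). In form: [dx, dy, dz, ax, ay, az, grip, dx, dy, dz, ax, ay, az, grip, ...]. A call has 1 to 20 rows; each row is the pose to reach, as a shift and turn from the pose commanded when the call began, along the tool's axes at that moment, turning the shorter way round; what a row does not reach only later rows make up. A row lasts 1/8 s, in which the tool goes at most 62.5 mm and 10.7 degrees, less where a joint would pass 70% of its speed; a pose out of reach is approached as far as the arm can. A call with a number of a shift or a turn outside -1 to 1 is refused whole. A call with a gripper value outside its range is refused whole. The fingers move at their own pace and stop on an object; "grip_force" is the grip in N (left out, the last holds). Time passes only in rows, so rows that repeat a pose let the fingers close. It gives the time, the measured TCP pose, the force, the opening and the grip force at its end, in the units of the state.
- robot.sense(): the state, without advancing time (a new reading comes with each control period).
- robot.grab_frame(name): name is "scene" or "top" or "wrist"; returns the picture (480x640x3 uint8, blue, green, red); there is no depth.
- robot.camera_params(name): a dict with "K" (3x3 intrinsics, pixels), "cam_to_world" (4x4, takes a point from camera to world coordinates). Camera axes: x right, y up, looking along -z (the intrinsics and any distortion apply to the point x, -y, -z); pixel columns grow to the right and rows downward; lengths in mm; the calibration is good to about 2 mm. A picture is of the moment at which its call begins: read the wrist's pose just before it. camera_params takes no time and is no camera call; for the wrist camera it gives the pose at the moment of the call.
- robot.finish_job(): hands the job in; it is judged then, once.
The state is a dict: "t": time; "qpos": joint angles; "joint_vel": joint speeds; "tau": joint torques, N m; "tool_pos": TCP position; "eef_rot": TCP orientation; "ft_force": force on the tool from outside, world axes, zero at the start; "moment": the same for the moment, N m; "grip_width": opening from 0.0 (shut) to 1.0 (fully open); "finger_force": force on a finger pad.
Only numpy, scipy, OpenCV 4.12 (cv2) and the standard library are available. Lean on these libraries where they do the work, as an engineer would, in place of code of your own. Each camera call takes 0.05 s, during which the arm holds its last target. There are 200 camera calls.

TASK

Set the flow controller on the bench: turn its knob until the pointer lines up with the tab of the index ring round it, then slide the ribbed guard beside it all the way over the knob. Only after that take the slim stylus out of its block, reach it down through the small round hole in the panel and push the recessed button fully in. Finish while still gripping the stylus and holding the button down with it, and leave the other things on the bench where they stand.

Things in the scene. Friction and masses are not known exactly. Their poses are not given: they have to be found in the camera images.
- controller: Grey flow controller fixed to the table, 120 (x) x 250 (y) x 55 mm high. Origin: centre of its underside; the flat top panel is at z = 55 mm. On the panel along its y axis: the parked guard (y = +80 mm), the knob (x = 0, y = -10 mm), the small hole (x = 0, y = -95 mm). Two rails 5 mm high at x = +-45 mm run beside knob and guard. Yaw within 0.3 rad.
- knob_pointer (a point): Top of the black bar knob at its pointer end (white line). This frame's x axis points from the knob's vertical axis to the pointer; the axis is 17 mm back along -x. The grip bar is 34 mm long (x), 12 mm wide (y), from 9 to 30 mm above the panel (this point: its top); below it a round skirt 38 mm across. Turns with about 0.04 N m and stays where left.
- knob (a joint): Knob angle, rad, -1.3 to 1.3; grows counter-clockwise seen from above; at 0 the pointer points along the controller's +x. It starts clockwise of the tab, 0.4 to 1.5 rad short of it.
- index_ring: Fixed steel ring on the panel round the knob, 46 mm inside, 56 mm outside diameter, 4 mm high, with one raised tab (6 mm wide, 7 mm high, out to 33 mm from the centre). Origin: on the knob's axis at panel height; its x axis points to the tab. The knob is on the mark when its pointer and the tab point the same way.
- guard_rib (a point): Top centre of the guard's grip rib, 53 mm above the panel. The guard: pale hood, a roof on two sides, 79 (controller x) x 64 (y) mm, roof top 38 mm above the panel, open at both ends. Rib: 15 mm high, 10 mm thick along the controller's y, 36 mm long along x. It slides along the controller's -y over the knob (about 1.5 N friction) and stays where left.
- guard (a joint): Guard travel, m: 0 parked (open), 0.090 fully over the knob, against its stop. Starts between 0 and 0.012.
- aperture (a point): Centre of the mouth of the small round hole in the panel, at panel height; 16 mm diameter straight vertical bore. The recessed button lies 30 mm down in it.
- button_top (a point): Centre of the top of the recessed white button, 13 mm across, 30 mm below the panel when free; moves down when pressed.
- reset_button (a joint): Button travel, m: 0 free, 0.006 fully in. Spring: 1.2 N to start, 4.8 N fully in; springs back when let go.
- stylus_block: Plain aluminium block 50 x 50 x 66 mm high, fixed to the table, with a 9 mm vertical hole in the middle of its top in which the stylus stands. Origin: centre of its underside.
- stylus: Stylus, 114 mm long, 40 g, standing upright in the block: slim steel shaft 7 mm diameter, 60 mm long below a collar 22 mm across and 4 mm thick, above it a black square handle 14 x 14 x 50 mm. Origin: centre of the collar's underside (66 mm above the table at the start); z up along the handle, x and y square to the handle's flats.
- stylus_grip (a point): Point on the stylus axis in the handle, 34 mm above the collar's underside (handle spans 4 to 54 mm).
- stylus_tip (a point): Flat tip of the stylus shaft, 60 mm below the collar's underside.
- dropper_bottle: Cream plastic dropper bottle with a nozzle, 43 mm across, 134 mm high, loose, to be left alone. It and the stylus block may swap places. Origin: centre of its underside.
- coverglass_box: Small blue and clear box 36 x 36 x 18 mm, loose, to be left alone. Origin: centre of its underside.
- tally_counter: Round white hand tally counter 52 x 53 x 22 mm, loose, to be left alone. Origin: centre of its underside.
- marker_black: Black marker lying on the table, 14 x 133 x 16 mm, loose, to be left alone. Origin: centre of its underside.
- microscope: Fixed microscope to the right of the work, about 342 (x, towards and away from the robot) x 210 (y) x 393 mm high over all, its eyepieces overhanging towards the robot. Origin: about the middle of its foot, on the table. It stands in the way of an arm that swings in low from the right: pass over it or keep close to the base.
Things that resemble listed ones, but are neither listed nor needed, are in the scene too. Of the things like the stylus, leave any that is red; of the rest the smaller one is meant.

How it is judged (in metres and radians):
On the way, in this order (a step that is already met when the one before it is completed fails the run):
1. the knob points at the tab of the index ring, the guard still open (angle between the x axis of knob_pointer and the x axis of index_ring, either way round below 0.12 rad and value of joint guard below 0.03 m), for 0.2 s.
2. the guard is fully over the knob, the knob still on the tab (angle between the x axis of knob_pointer and the x axis of index_ring, either way round below 0.12 rad and value of joint guard above 0.084 m), for 0.2 s.
3. the stylus is gripped and lifted out of its block (height (world z) of stylus_tip above 0.055 m and contact force between the fingers and stylus above 1 N), for 0.1 s.
4. the stylus presses the recessed button fully in (value of joint reset_button above 0.0045 m and contact force between stylus and reset_button above 1.5 N and horizontal distance between stylus_tip and aperture below 0.008 m), for 0.3 s.
At the end, for the whole second after the job is handed in: Knob pointer within 0.12 rad of the tab, guard closed (travel over 84 of 90 mm), the stylus gripped by the fingers, its tip in the hole and pressing the button with more than 1.5 N so that it is in by more than 4.5 of 6 mm, throughout the last second (all of step 2 and all of step 4 and contact force between the fingers and stylus above 2 N and z of stylus_tip in the frame of aperture below -0.025 m); the arm keeps its last pose, push and grip.
It fails at once if the button is pressed before the guard is closed (value of joint reset_button above 0.003 m and value of joint guard below 0.07 m).
It fails at once if the dropper bottle is disturbed (distance of dropper_bottle from where it was at the start of the episode above 0.03 m).
It fails at once if the coverglass box is disturbed (distance of coverglass_box from where it was at the start of the episode above 0.03 m).
It fails at once if the tally counter is disturbed (distance of tally_counter from where it was at the start of the episode above 0.03 m).
It fails at once if the marker is disturbed (distance of marker_black from where it was at the start of the episode above 0.03 m).
It also fails if it takes over 58 s, if anything falls off the work surface, if the arm or the gripper's body presses on something with over 40 N, if the wrist force passes 120 N, or if a joint passes its speed limit or range.

## Working session

There is one attempt and no reset: what is moved stays moved. The work goes in short steps, Python scripts to look and compute and a tool call to move; the robot and the scene stay as the last step left them, time stands still between calls to the robot, and variables do not carry over. Pictures are saved under pics/ and viewed, at most 10 in all, crops included, and the job is handed in when it is done.

Besides the shell and the picture viewer there is one more tool, called after "Emit:" by a JSON object that holds its "op" and its "data", one argument or row to a line. step_arm: Moves the arm, as the interface text tells. Its arguments: {"type":"object","properties":{"plan":{"type":"array","items":{"type":"number","minimum":-1,"maximum":1}},"grip_force":{"type":"number"}},"required":["plan"]}

```bash
mkdir -p pics; ls; cat > h.py <<'E'
import numpy as np, cv2
from cell import robot
from scipy.spatial.transform import Rotation as R
def save(n,f): cv2.imwrite(f'pics/{f}.png',robot.grab_frame(n))
def ray(P,u,v):
    T=np.array(P['cam_to_world']);K=np.array(P['K'])
    d=np.array([(u-K[0,2])/K[0,0],-(v-K[1,2])/K[1,1],-1.])
    return T[:3,3],T[:3,:3]@d
def at(P,u,v,z):
    o,d=ray(P,u,v); return o+d*(z-o[2])/d[2]
def proj(P,p):
    T=np.array(P['cam_to_world']);K=np.array(P['K'])
    c=T[:3,:3].T@(np.array(p)-T[:3,3]); return K[0,0]*c[0]/-c[2]+K[0,2],K[1,1]*-c[1]/-c[2]+K[1,2]
E
python3 - <<'E'
from h import *
np.set_printoptions(precision=3,suppress=True)
save('top','top0');save('scene','scene0')
for n in('top','scene','wrist'):
    P=robot.camera_params(n);print(n,P)
print(robot.sense())
E
```

```text
pics
top {'K': array([[560.992,   0.   , 322.668],
       [  0.   , 560.992, 232.194],
       [  0.   ,   0.   ,   1.   ]]), 'cam_to_world': array([[   0.009,    0.996,   -0.089,  452.697],
       [  -1.   ,    0.007,   -0.027,   54.258],
       [  -0.026,    0.089,    0.996, 1291.449],
       [   0.   ,    0.   ,    0.   ,    1.   ]])}
scene {'K': array([[444.37 ,   0.   , 310.833],
       [  0.   , 444.37 , 238.68 ],
       [  0.   ,   0.   ,   1.   ]]), 'cam_to_world': array([[   0.893,    0.196,   -0.404,  183.894],
       [  -0.449,    0.442,   -0.777, -615.781],
       [   0.026,    0.875,    0.483,  517.495],
       [   0.   ,    0.   ,    0.   ,    1.   ]])}
wrist {'K': array([[368.743,   0.   , 323.255],
       [  0.   , 368.743, 240.139],
       [  0.   ,   0.   ,   1.   ]]), 'cam_to_world': array([[  0.295,  -0.92 ,  -0.256, 103.166],
       [  0.955,   0.284,   0.081, 568.778],
       [ -0.001,  -0.269,   0.963, 373.425],
       [  0.   ,   0.   ,   0.   ,   1.   ]])}
{'t': 0.1, 'qpos': array([ 1.199,  0.308,  1.508, -0.   ,  1.328, -0.074]), 'joint_vel': array([ 0.   , -0.001, -0.004,  0.001, -0.   ,  0.   ]), 'tau': array([ -0.001, -45.853, -25.261,  -0.   ,   0.006,  -0.   ]), 'tool_pos': array([169.043, 548.921, 230.45 ]), 'eef_rot': array([-0.   ,  0.149,  0.989, -0.001]), 'ft_force': array([-0.632, -0.236,  0.819]), 'moment': array([-0.008,  0.02 ,  0.016]), 'finger_force': 0.0, 'grip_width': 1.0033072434387833}
```

View pics/top0.png

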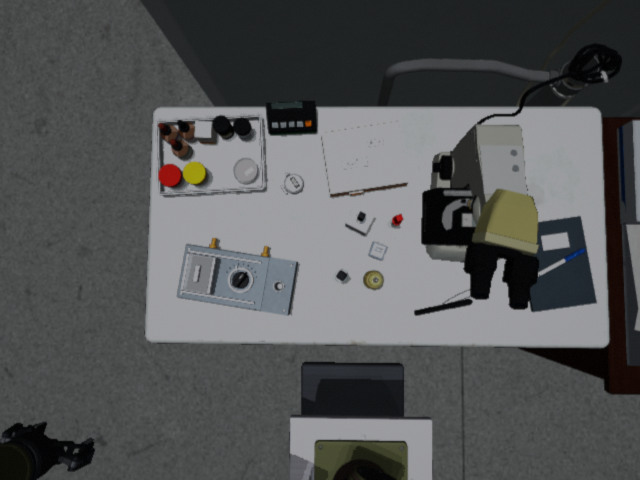

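View pics/scene0.png

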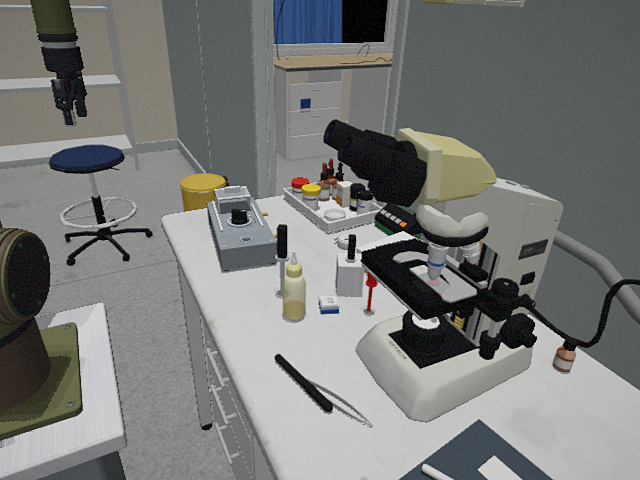

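The top view shows the controller around (240,280), with the guard on the left, the knob at (240,280) and the hole at (279,286). The stylus block is at (360,222). A larger decoy stands at (342,275) and a red one at (397,219). Next I'll enlarge these.

```bash
python3 - <<'E'
from h import *
np.set_printoptions(precision=1,suppress=True)
im=cv2.imread('pics/top0.png')
a=cv2.resize(im[230:330,170:310],None,fx=5.7,fy=5.7,interpolation=cv2.INTER_CUBIC)
cv2.imwrite('pics/c1.png',a)
P=robot.camera_params('top')
for n,u,v,z in[('knob',240,280,85),('hole',279,286,55),('rib',197,271,108),('blocktop',360,222,66),('sty',361,216,120),('dec',342,274,120),('bottle',374,280,134),('red',397,219,100)]:print(n,at(P,u,v,z))
E
```

```text
knob [456.1 263.7  85. ]
hole [443.8 182.5  55. ]
rib [474.2 351.6 108. ]
blocktop [585.3   5.5  66. ]
sty [592.1   5.6 120. ]
dec [470.3  44.7 120. ]
bottle [458.4 -20.9 134. ]
red [588.5 -71.9 100. ]
```

View pics/c1.png

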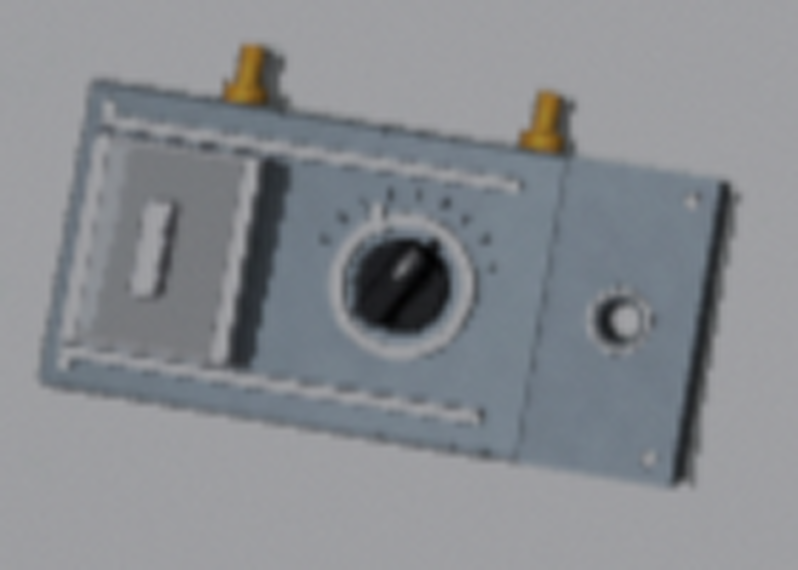

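The tab lies towards (378,212) in the crop, up and slightly left of the ring centre at (403,286). The pointer looks to be upper right, and controller yaw is about -0.16. I'll bring the wrist camera over it.

Emit:
{"op": "step_arm", "data": {
  "plan": [-0.8,-0.4,-0.1,0,0,0,0.6,-0.8,-0.4,-0.1,0,0,0,0.6,-0.8,-0.4,-0.1,0,0,0,0.6,-0.8,-0.4,-0.1,0,0,0,0.6,-0.8,-0.4,-0.1,0,0,0,0.6],
  "grip_force": 30
}}

```text
t: 0.72
tool_pos: [332.7, 393.3, 256.4]
eef_rot: [0.0, 0.151, 0.989, -0.0]
ft_force: [-0.7, 0.9, 0.1]
grip_width: 0.603
finger_force: 0.0
```

Emit:
{"op": "step_arm", "data": {
  "plan": [-0.76,-0.35,0,0,0,0,0.6,-0.76,-0.35,0,0,0,0,0.6,-0.76,-0.35,0,0,0,0,0.6,-0.76,-0.35,0,0,0,0,0.6,-0.76,-0.35,0,0,0,0,0.6,-0.76,-0.35,0,0,0,0,0.6]
}}

```text
t: 1.48
tool_pos: [485.4, 256.7, 255.9]
eef_rot: [-0.001, 0.148, 0.989, 0.0]
ft_force: [0.3, 0.9, 0.3]
grip_width: 0.6
finger_force: 0.0
```

```bash
python3 - <<'E'
from h import *
import json
np.set_printoptions(precision=2,suppress=True)
P=robot.camera_params('wrist');save('wrist','w1');json.dump({k:np.array(v).tolist() for k,v in P.items()},open('w1.json','w'))
s=robot.sense();print(s['t'],s['tool_pos'],s['eef_rot'],s['qpos'])
for p in[(456,264,85),(444,182,55),(474,352,108)]:print(proj(P,p))
E
```

```text
1.525 [485.3  256.8  256.08] [-0.    0.15  0.99  0.  ] [ 0.41  0.25  1.52  0.    1.37 -0.86]
(np.float64(322.0588161315634), np.float64(184.79305673298273))
(np.float64(234.6389213225704), np.float64(194.41485648045665))
(np.float64(436.28856392676516), np.float64(177.27878223625783))
```

View pics/w1.png

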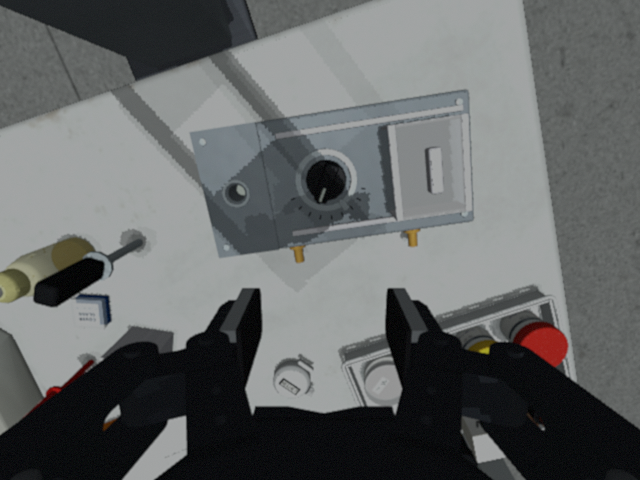

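The wrist view shows the knob at about (326,181), the hole at (237,193) and the rib at (434,170). A shadow falls over the knob, so I'll brighten an enlarged crop.

```bash
python3 - <<'E'
from h import *
im=cv2.imread('pics/w1.png')
a=im[135:235,270:390].astype(float)/255
a=(255*np.clip(a,0,1)**0.5).astype(np.uint8)
cv2.imwrite('pics/c2.png',cv2.resize(a,None,fx=6,fy=6,interpolation=cv2.INTER_CUBIC))
E
```

```text
(no output)
```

View pics/c2.png

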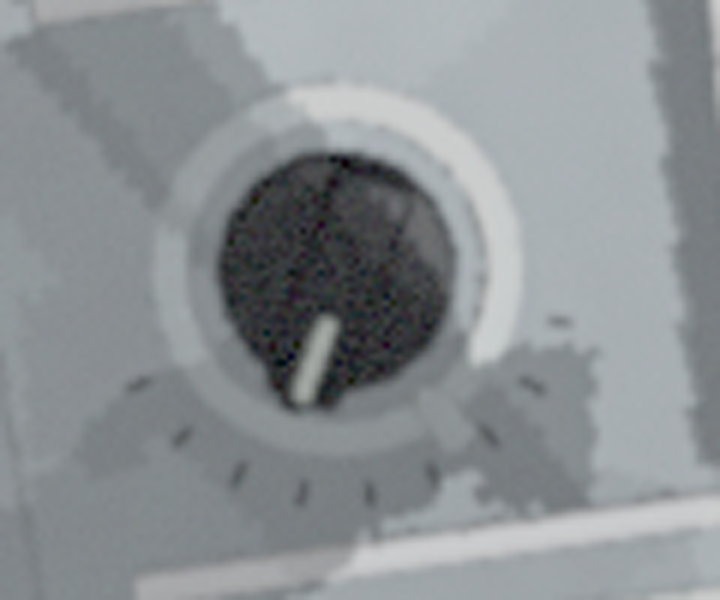

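In the crop the pointer's white line runs from (328,320) to (300,398). The tab runs from (425,398) to (462,447), and the ring centre is at (337,268).

```bash
python3 - <<'E'
from h import *
import json
np.set_printoptions(precision=3,suppress=True)
P=json.load(open('w1.json'))
f=lambda x,y,z:at(P,270+x/6-.4,135+y/6-.4,z)[:2]
g=lambda u,v,z:at(P,u,v,z)[:2]
c=f(337,268,59);print('centre',c)
a,b=f(328,320,85),f(300,398,85);d=b-a;print('line',a,b,'ang',np.arctan2(d[1],d[0]),'axis',b-17*d/np.hypot(*d))
t=f(460,447,62);e=t-c;print('tab',t,np.hypot(*e),np.arctan2(e[1],e[0]))
i=f(425,398,60)-c; print('tab inner',np.hypot(*i),np.arctan2(i[1],i[0]))
h=g(237,193,55);r=g(434,170,108);print('hole',h,'rib',r)
for q in (h,r): e=q-c;print(np.hypot(*e),np.arctan2(e[1],e[0]))
for ends in [(191,131),(468,91),(473,219),(219,257)]:print(g(*ends,55))
E
```

```text
centre [455.196 267.722]
line [459.094 265.01 ] [468.569 257.915] ang -0.6427949830606865 axis [454.961 268.105]
tab [486.706 277.939] 33.124757306730515 0.3135678519866678
tab inner 24.04686254729249 0.30383993496068634
hole [443.405 184.581] rib [467.978 351.508]
83.97243596245329 -1.711675843133255
84.75567093207547 1.4194107527402222
[379.202 164.911]
[419.09  408.253]
[532.8   390.766]
[497.171 145.474]
```

Emit:
{"op": "step_arm", "data": {
  "plan": [0.129,0.007,0.2,0,0,0.109,0.4,0.129,0.007,0.4,0,0,0.109,0.4,0.129,0.007,0.5,0,0,0.109,0.4,0.129,0.007,0.6,0,0,0.109,0.4,0.129,0.007,0.68,0,0,0.109,0.4,0.129,0.007,0.72,0,0,0.109,0.4,0.129,0.007,0.756,0,0,0.109,0.4,0.129,0.007,0.756,0,0,0.109,0.4],
  "grip_force": 40
}}

```text
t: 2.52
tool_pos: [456.1, 266.9, 67.2]
eef_rot: [-0.0, 0.315, 0.949, -0.0]
ft_force: [-1.0, -0.8, -0.1]
grip_width: 0.4
finger_force: 0.0
```

Emit:
{"op": "step_arm", "data": {
  "plan": [0,0,0,0,0,0,0,0,0,0,0,0,0,0,0,0,0,0,0,0,0,0,0,0,0,0,0,0]
}}

```text
t: 3.02
tool_pos: [457.3, 267.3, 68.1]
eef_rot: [0.001, 0.315, 0.949, 0.001]
ft_force: [-0.2, 2.2, 5.8]
grip_width: 0.131
finger_force: 42.3
```

```bash
python3 - <<'E'
from h import *
s=robot.sense();print(s);M=R.from_quat(s['eef_rot'],scalar_first=True).as_matrix();print(M, np.arctan2(M[1,1],M[0,1]))
E
```

```text
{'t': 3.025, 'qpos': array([ 4.48916408e-01,  4.23622735e-01,  1.80935153e+00,  6.29090387e-04,
        9.06440662e-01, -4.80727245e-01]), 'joint_vel': array([ 0.00097605,  0.00057396, -0.00101526, -0.00047986,  0.00043392,
        0.00148885]), 'tau': array([-1.20653473e+00, -4.24763918e+01, -1.55085433e+01, -6.95801899e-01,
        2.21369555e-01, -4.16193518e-02]), 'tool_pos': array([457.26883262, 267.32042132,  68.09225308]), 'eef_rot': array([6.09639228e-04, 3.15297183e-01, 9.48992328e-01, 9.35626022e-04]), 'ft_force': array([-0.2121842 ,  2.17842868,  5.8292423 ]), 'moment': array([ 0.3744507 ,  0.07110247, -0.01234436]), 'finger_force': 42.29029297828674, 'grip_width': 0.13083634504679145}
[[-8.01174630e-01  5.98428074e-01  1.74708640e-03]
 [ 5.98430356e-01  8.01173622e-01  1.39136877e-03]
 [-5.67085403e-04  2.16023890e-03 -9.99997506e-01]] 0.9292569377253885
```

Emit:
{"op": "step_arm", "data": {
  "plan": [0,0,0,0,0,-0.05,0,0,0,0,0,0,-0.1,0,0,0,0,0,0,-0.15,0,0,0,0,0,0,-0.2,0,0,0,0,0,0,-0.25,0,0,0,0,0,0,-0.305,0,0,0,0,0,0,-0.305,0,0,0,0,0,0,-0.305,0,0,0,0,0,0,-0.305,0]
}}

```text
t: 4.15
tool_pos: [457.4, 267.8, 68.1]
eef_rot: [0.001, -0.157, 0.988, 0.001]
ft_force: [-1.3, 4.6, 5.3]
grip_width: 0.129
finger_force: 42.4
```

```bash
python3 - <<'E'
from h import *
s=robot.sense();M=R.from_quat(s['eef_rot'],scalar_first=True).as_matrix();print(s['t'],s['tool_pos'],s['ft_force'],s['moment'],np.arctan2(M[1,1],M[0,1])-np.pi/2)
E
```

```text
4.15 [457.39943088 267.80937664  68.08509006] [-1.29842079  4.592953    5.31316479] [0.74324863 0.08822265 0.06322744] 0.31449983843183005
```

Emit:
{"op": "step_arm", "data": {
  "plan": [0,0,0,0,0,0,0.4,0,0,0,0,0,0,0.4,0,0,0,0,0,0,0.4,0,0,-0.15,0,0,0,0.4,0,0,-0.4,0,0,0,0.4,-0.1,0,-0.6,0,0,0,0.4,-0.13,0,-0.6,0,0,0.1,0.4,-0.13,0,-0.6,0,0,0.1,0.4,-0.13,0,-0.6,0,0,0.1,0.4]
}}

```text
t: 5.28
tool_pos: [487.2, 276.5, 217.0]
eef_rot: [-0.0, -0.002, 1.0, -0.0]
ft_force: [0.7, -0.8, 0.0]
grip_width: 0.4
finger_force: 0.0
```

```bash
python3 - <<'E'
from h import *
import json
P=robot.camera_params('wrist');save('wrist','w2');json.dump({k:np.array(v).tolist() for k,v in P.items()},open('w2.json','w'))
u,v=proj(P,(455,268,70));print(u,v, robot.sense()['tool_pos'],robot.sense()['eef_rot'])
x,y=int(u)-50,max(0,int(v)-50);print(x,y)
a=cv2.imread('pics/w2.png')[y:y+100,x:x+100]
a=(255*(a/255.)**0.5).astype(np.uint8)
cv2.imwrite('pics/c3.png',cv2.resize(a,None,fx=6,fy=6,interpolation=cv2.INTER_CUBIC))
E
```

```text
313.18293355819503 185.9824533825205 [487.03098614 276.48822347 216.9311842 ] [-4.24637465e-04 -2.47780661e-03  9.99996796e-01 -2.97780836e-04]
263 135
```

View pics/c3.png

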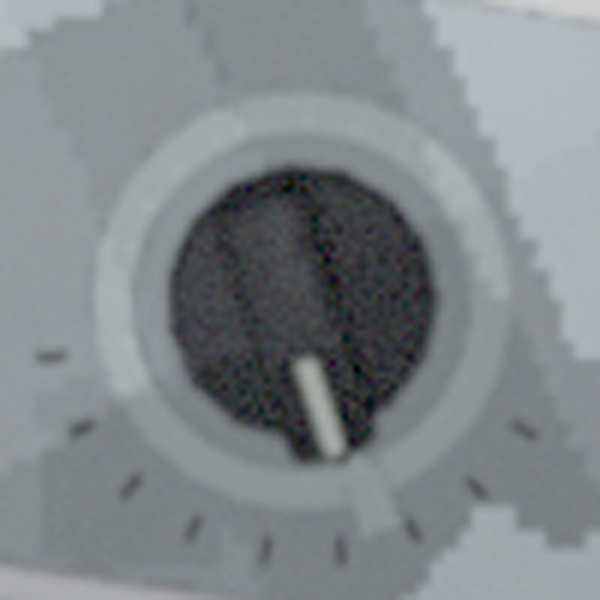

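The white line now runs from (302,358) to (334,452) and the tab from (362,468) to (382,530), with the ring centre at (303,300). They look aligned, so I'll check the angles.

```bash
python3 - <<'E'
from h import *
import json
np.set_printoptions(precision=3,suppress=True)
P=json.load(open('w2.json'))
f=lambda x,y,z:at(P,263+x/6-.4,135+y/6-.4,z)[:2]
an=lambda d:np.arctan2(d[1],d[0])
c=f(303,300,59);a,b=f(302,358,85),f(334,452,85);t=f(381,530,62)
print(c,an(b-a),an(b-c),an(t-c),np.hypot(*(t-c)),an(t-f(362,468,61)))
im=cv2.imread('pics/w2.png');cv2.imwrite('pics/c4.png',cv2.resize(im[90:300,150:560],(800,410)))
s=robot.sense();r=np.array([467.978,351.5]);print('rib delta world',r-s['tool_pos'][:2], 'rib proj',proj(P,(468,351.5,108)))
E
```

```text
[455.274 267.644] 0.3234372506880825 0.2775203833320255 0.330415741123398 33.01738610486719 0.30211567414121515
rib delta world [-19.053  75.012] rib proj (np.float64(432.0080443883238), np.float64(212.06105113343594))
```

View pics/c4.png

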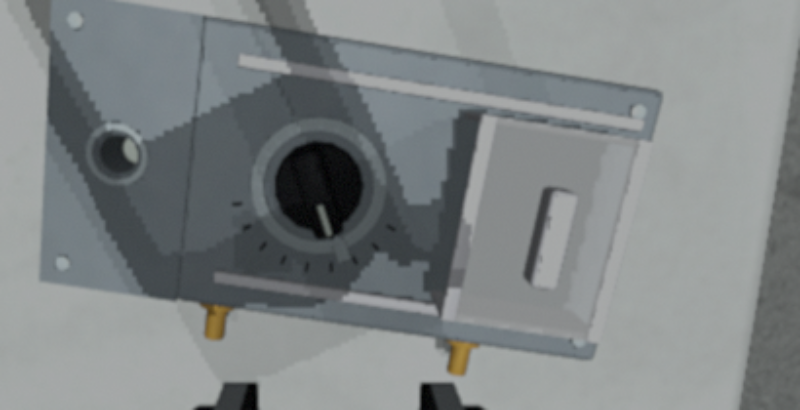

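The knob is on the tab to within about 0.01 rad. The rib top centre is at crop (558,240), which is image (436,213) and matches the estimate to about 2 mm. Next I'll grip the rib.

Emit:
{"op": "step_arm", "data": {
  "plan": [0.076,0.2,0,0,0,0.049,0.4,0.076,0.304,0.15,0,0,0.049,0.4,0.076,0.304,0.3,0,0,0.049,0.4,0.076,0.304,0.4,0,0,0.049,0.4,0.076,0.304,0.45,0,0,0.049,0.4,0.076,0.304,0.48,0,0,0.049,0.4,0.076,0.304,0.48,0,0,0.049,0.4,0.076,0.304,0.48,0,0,0.049,0.1,0.076,0.304,0.48,0,0,0.049,0,0.076,0.304,0.48,0,0,0.049,0],
  "grip_force": 30
}}

```text
t: 6.58
tool_pos: [468.9, 353.1, 98.4]
eef_rot: [0.001, 0.075, 0.997, 0.001]
ft_force: [-0.1, -0.6, 4.7]
grip_width: 0.101
finger_force: 33.2
```

Emit:
{"op": "step_arm", "data": {
  "plan": [0,-0.06,0,0,0,0,0,0,-0.12,0,0,0,0,0,0,-0.18,0,0,0,0,0,0,-0.24,0,0,0,0,0,0,-0.29,0,0,0,0,0,0,-0.336,0,0,0,0,0,0,-0.336,0,0,0,0,0]
}}

```text
t: 7.45
tool_pos: [456.1, 268.6, 98.4]
eef_rot: [0.001, 0.076, 0.997, 0.0]
ft_force: [-0.4, -2.0, 6.8]
grip_width: 0.102
finger_force: 33.5
```

Emit:
{"op": "step_arm", "data": {
  "plan": [0,-0.008,0,0,0,0,0,0,-0.012,0,0,0,0,0,0,-0.012,0,0,0,0,0]
}}

```text
t: 7.82
tool_pos: [456.0, 267.8, 98.4]
eef_rot: [0.001, 0.076, 0.997, 0.002]
ft_force: [-0.6, 3.9, 6.5]
grip_width: 0.108
finger_force: 33.4
```

Emit:
{"op": "step_arm", "data": {
  "plan": [0,-0.006,0,0,0,0,0.4,0,-0.006,0,0,0,0,0.4,0,-0.006,-0.05,0,0,0,0.4,0,-0.006,-0.3,0,0,0,0.4,0,-0.006,-0.5,0,0,0,0.4,0,-0.006,-0.64,0,0,0,0.4,-0.2,-0.24,-0.64,0,0,0,0.4,-0.4,-0.47,-0.64,0,0,0,0.4,-0.6,-0.7,-0.64,0,0,0,0.4,-0.81,-0.94,-0.64,0,0,0,0.4,-0.81,-0.94,-0.64,0,0,0,0.4,-0.81,-0.94,-0.64,0,0,0,0.4,-0.81,-0.94,-0.64,0,0,0,0.4]
}}

```text
t: 9.45
tool_pos: [619.3, 3.8, 257.3]
eef_rot: [-0.001, 0.076, 0.997, 0.0]
ft_force: [0.9, -0.3, -0.6]
grip_width: 0.398
finger_force: 0.0
```

```bash
python3 - <<'E'
from h import *
import json
P=robot.camera_params('wrist');save('wrist','w3');json.dump({k:np.array(v).tolist() for k,v in P.items()},open('w3.json','w'))
print(robot.sense()['t'],robot.sense()['tool_pos'],robot.sense()['eef_rot'],proj(P,(592,5.6,120)))
u,v=proj(P,(592,5.6,100));x,y=max(0,int(u)-75),max(0,int(v)-60);print(x,y)
a=(255*(cv2.imread('pics/w3.png')[y:y+120,x:x+150]/255.)**0.5).astype(np.uint8)
cv2.imwrite('pics/c5.png',cv2.resize(a,None,fx=5,fy=5,interpolation=cv2.INTER_CUBIC))
E
```

```text
9.5 [619.03404812   4.55011229 257.4194102 ] [-5.09730186e-04  7.54008681e-02  9.97153142e-01  2.45671159e-04] (np.float64(320.721334692541), np.float64(194.0457670539253))
245 130
```

View pics/c5.png

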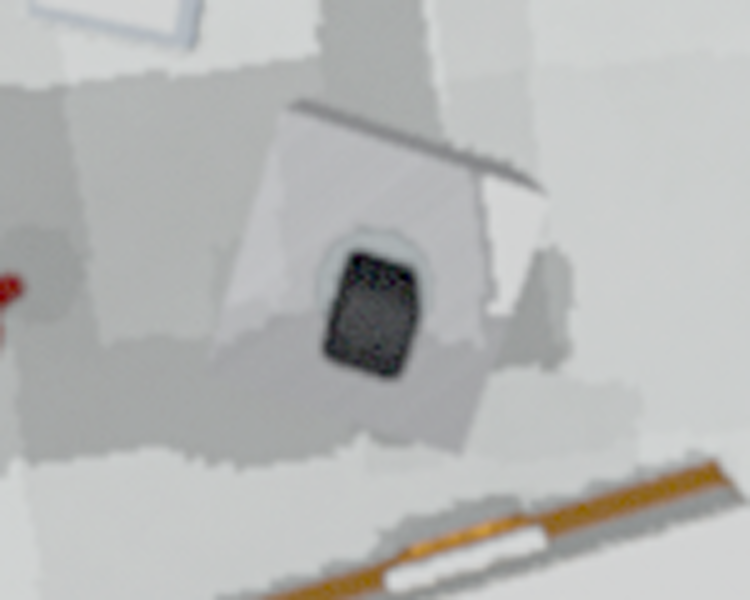

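The handle's top face has its lower edge running from (323,352) to (397,380) and its right edge from (418,293) to (397,380), so its centre is near (371,325). The collar's circle is centred near (375,285), and the red decoy is at the far left.

```bash
python3 - <<'E'
from h import *
import json
np.set_printoptions(precision=3,suppress=True)
P=json.load(open('w3.json'))
f=lambda x,y,z:at(P,245+x/5-.4,130+y/5-.4,z)[:2]
an=lambda d:np.arctan2(d[1],d[0])
print('top',f(371,325,120),'collar',f(375,285,70))
a,b,c=f(323,352,120),f(397,380,120),f(418,293,120)
print(np.hypot(*(b-a)),an(b-a),np.hypot(*(c-b)),an(c-b))
p,q=f(290,105,0),f(545,190,0);print('block low edge',an(q-p),np.hypot(*(q-p)))
p,q=f(285,110,66),f(482,180,66);print('block top edge',an(q-p),np.hypot(*(q-p)))
# model fit overlay check: project handle model
from itertools import product
for yaw in(0.95,1.0,1.05,1.1,1.15,1.2):
    cs=[np.array(proj(P,(*(np.array(f(371,325,120))+R.from_euler('z',yaw).as_matrix()[:2,:2]@np.array([sx*7,sy*7])),z)))for z in(120,70) for sx,sy in((-1,-1),(-1,1),(1,1),(1,-1))]
    print(yaw,((np.array(cs)+.4-[245,130])*5).round().astype(int).tolist())
E
```

```text
top [592.196   4.086] collar [592.517   4.218]
12.140463296381332 1.0522780482678844 13.73971266865111 2.754985947498266
block low edge 1.1030278507311009 57.031947206777986
block top edge 1.0833198745462003 36.96577439234241
0.95 [[310, 345], [350, 263], [433, 305], [391, 386], [322, 301], [356, 230], [427, 266], [391, 336]]
1.0 [[311, 348], [347, 264], [432, 302], [394, 385], [322, 303], [354, 231], [426, 263], [394, 335]]
1.05 [[312, 351], [344, 265], [430, 299], [397, 384], [324, 306], [351, 232], [425, 261], [396, 334]]
1.1 [[313, 354], [341, 267], [429, 296], [400, 382], [325, 308], [349, 233], [424, 258], [399, 333]]
1.15 [[315, 357], [338, 268], [428, 293], [403, 381], [326, 311], [346, 235], [422, 256], [401, 331]]
1.2 [[317, 360], [336, 270], [426, 290], [406, 379], [328, 313], [344, 236], [421, 253], [404, 330]]
```

Emit:
{"op": "step_arm", "data": {
  "plan": [0.105,-0.017,0.2,0,0,0.102,0.4,0.105,-0.017,0.4,0,0,0.102,0.4,0.105,-0.017,0.5,0,0,0.102,0.4,0.105,-0.017,0.6,0,0,0.102,0.4,0.105,-0.017,0.67,0,0,0.102,0.4,0.105,-0.017,0.706,0,0,0.102,0.4,0.105,-0.017,0.706,0,0,0.102,0.4],
  "grip_force": 60
}}

```text
t: 10.38
tool_pos: [592.6, 4.7, 80.7]
eef_rot: [-0.0, 0.233, 0.972, -0.0]
ft_force: [0.5, 0.5, 0.3]
grip_width: 0.402
finger_force: 0.0
```

Emit:
{"op": "step_arm", "data": {
  "plan": [0,0,0,0,0,0,0,0,0,0,0,0,0,0,0,0,0,0,0,0,0,0,0,0,0,0,0,0]
}}

```text
t: 10.88
tool_pos: [594.1, 3.8, 81.9]
eef_rot: [0.001, 0.234, 0.972, 0.0]
ft_force: [-0.8, 0.9, 5.7]
grip_width: 0.153
finger_force: 58.7
```

Emit:
{"op": "step_arm", "data": {
  "plan": [0,0,-0.1,0,0,0,0,0,0,-0.25,0,0,0,0,0,0,-0.4,0,0,0,0,0.15,0.065,-0.44,0,0,0,0,0.33,0.142,-0.44,0,0,0,0,0.51,0.22,-0.44,0,0,0,0,0.69,0.297,-0.44,0,0,0,0,0.8,0.345,-0.4,0,0,0,0,0.86,0.369,-0.35,0,0,0,0,0.86,0.369,-0.28,0,0,0,0,0.86,0.369,-0.28,0,0,0,0,0.86,0.369,-0.28,0,0,0,0]
}}

```text
t: 12.38
tool_pos: [444.3, 183.2, 150.8]
eef_rot: [0.0, 0.234, 0.972, -0.0]
ft_force: [0.8, 0.6, 0.2]
grip_width: 0.155
finger_force: 59.5
```

```bash
python3 - <<'E'
from h import *
import json
P=robot.camera_params('wrist');save('wrist','w4');S=robot.camera_params('scene');save('scene','s4')
json.dump([{k:np.array(v).tolist() for k,v in Q.items()} for Q in (P,S)],open('w4.json','w'))
s=robot.sense();print(s['t'],s['tool_pos'],s['eef_rot'],s['finger_force'])
u,v=proj(P,(443,184.2,65));print(u,v)
c=[]
for n,Q in(('w4',P),('s4',S)):
    u,v=proj(Q,(443,184.2,65));print(n,u,v);im=cv2.imread(f'pics/{n}.png')
    x,y=int(np.clip(u-50,0,540)),int(np.clip(v-60,0,360));print(x,y)
    c.append(cv2.resize((255*(im[y:y+120,x:x+100]/255.)**0.6).astype(np.uint8),None,fx=4,fy=4,interpolation=cv2.INTER_CUBIC))
cv2.imwrite('pics/c6.png',np.hstack(c))
E
```

```text
12.475 [444.59106511 183.32853039 151.27521468] [5.35862420e-04 2.33993139e-01 9.72238071e-01 2.37272258e-04] 59.520167112350464
324.8958200190444 244.88685633688783
w4 324.8958200190444 244.88685633688783
274 184
s4 245.3486624020639 234.6463494680409
195 174
```

View pics/c6.png

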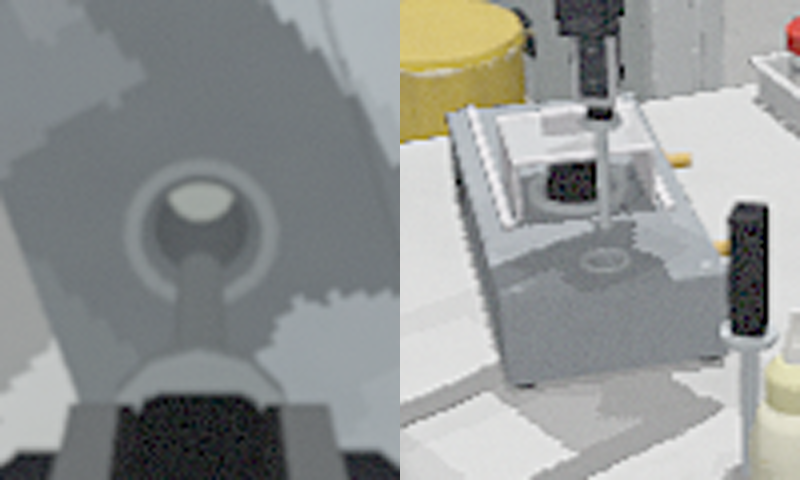

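In the wrist half of the crop the tip is near (200,266) and the hole centre near (201,232). In the scene half the tip is at (606,229) and the hole at (605,261), and the guard is visibly over the knob.

```bash
python3 - <<'E'
from h import *
import json
np.set_printoptions(precision=1,suppress=True)
P,S=json.load(open('w4.json'))
w=lambda x,y,z:at(P,274+x/4-.4,184+y/4-.4,z)
s=lambda x,y,z:at(S,195+(x-400)/4-.4,174+y/4-.4,z)
print('hole',w(201,232,55),s(605,261,55));print('tip',w(200,266,75.4),s(606,227,75.4))
E
```

```text
hole [443.3 183.3  55. ] [443.4 183.6  55. ]
tip [442.9 183.3  75.4] [444.8 183.2  75.4]
```

The tip is aligned with the hole within about 1.5 mm, and the clearance is 4.5 mm. I'll descend.

Emit:
{"op": "step_arm", "data": {
  "plan": [0,0,0.05,0,0,0,0,0,0,0.1,0,0,0,0,0,0,0.15,0,0,0,0,0,0,0.18,0,0,0,0,0,0,0.18,0,0,0,0]
}}

```text
t: 13.1
tool_pos: [443.0, 183.4, 104.9]
eef_rot: [-0.001, 0.234, 0.972, -0.001]
ft_force: [-0.4, 0.3, -0.3]
grip_width: 0.155
finger_force: 59.5
```

Emit:
{"op": "step_arm", "data": {
  "plan": [0,0,0.016,0,0,0,0,0,0,0.03,0,0,0,0,0,0,0.04,0,0,0,0,0,0,0.04,0,0,0,0]
}}

```text
t: 13.6
tool_pos: [444.1, 183.7, 96.1]
eef_rot: [0.0, 0.234, 0.972, 0.0]
ft_force: [1.0, -0.8, 3.8]
grip_width: 0.156
finger_force: 60.0
```

Emit:
{"op": "step_arm", "data": {
  "plan": [0,0,0.008,0,0,0,0,0,0,0.014,0,0,0,0,0,0,0.014,0,0,0,0,0,0,0.014,0,0,0,0]
}}

```text
t: 14.1
tool_pos: [444.5, 183.8, 94.3]
eef_rot: [0.001, 0.234, 0.972, 0.001]
ft_force: [-3.2, -0.3, 18.5]
grip_width: 0.15
finger_force: 62.3
```

```bash
python3 - <<'E'
from h import *
s=robot.sense();print(s['t'],s['tool_pos'],s['ft_force'],s['moment'],s['finger_force'])
E
```

```text
14.1 [444.45617934 183.79676797  94.28465487] [-3.2377275  -0.28787163 18.47208441] [-1.93821951e-01  6.69697614e-01 -3.79379604e-04] 62.30008006095886
```

Emit:
{"op": "step_arm", "data": {
  "plan": [0,0,0,0,0,0,0,0,0,0,0,0,0,0,0,0,0,0,0,0,0,0,0,0,0,0,0,0]
}}

```text
t: 14.6
tool_pos: [444.4, 183.8, 94.3]
eef_rot: [0.001, 0.234, 0.972, 0.001]
ft_force: [-3.2, -0.9, 18.9]
grip_width: 0.154
finger_force: 62.3
```

```bash
python3 - <<'E'
from h import *
s=robot.sense();print(s['t'],s['tool_pos'],s['ft_force'],s['finger_force'])
if s['ft_force'][2]>8: print(robot.finish_job())
E
```

```text
14.6 [444.43410853 183.788612    94.27034887] [-3.20613534 -0.88437721 18.86369544] 62.28522062301636
the job is handed in; nothing more can be done
None
```

I handed the job in at 14.6 s with the knob on the tab, the guard closed against its stop, and the gripped stylus holding the button in at about 19 N; the judge's verdict was not shown.

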